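# Slide the scrap-hole chopping board out over the bowl and hold it

## Robot

A 6-joint arm with a two-finger parallel gripper is mounted at the origin on the work surface. World frame = base frame: x ahead of the robot, y to its left, z up, the work surface at z = 0. Lengths are in m, angles in degrees, forces in N, time in s.
With the tool pointing down it reaches from about 0.3 to 0.85 m from the base axis. Payload 5.4 kg.
Tool frame: the origin (TCP) lies between the finger pads; the fingertips stand 14 mm ahead of it and the grasp point (between the pads) lies 5 mm behind it; z points along the fingers, y is the line along which they close (so a half turn about z gives the same grasp; the last joint's range is limited). The gripper opens to 85 mm and grips with 20 to 120 N. Pads are 22 mm wide; open, the fingers measure 114 mm over their backs; the gripper's body (76 mm by 85 mm) begins 54 mm behind the grasp point. The pads swing forward as they close: fully open they stand 13 mm farther back than shut.
Start: joints at [-88.757, 9.076, 91.501, -0, 79.423, -12.038], TCP at [0.132, -0.56, 0.245] pointing down, gripper open.
Joint ranges: [-166.64, 166.64], [-54.1, 131.32], [10.49, 154.53], [-73.88, 253.88], [9.74, 151.15], [-171.62, 171.62]. Speed limits (degrees/s): [147.25, 147.25, 180, 180, 180, 180].

## Interface

Orientations are given as [roll, pitch, yaw] about the fixed x, y, z axes, in that order (R = Rz(yaw) Ry(pitch) Rx(roll)).
In Python, from plant import sensors, cams, r gives the robot as it stands.
- The arm moves only by the shell command python3 -m jog 'ROWS' [FORCE]. ROWS is JSON, a list that holds one entry, the list of rows, each a list of 5 numbers: the shift along the world's x, y, z in mm, then the turn about the world's z in degrees, then the closure, from 0 (fully open) to 1 (shut). A call has 1 to 8 rows; each row is the pose to reach, as a shift and turn from the pose commanded when the call began; what a row does not reach only later rows make up. A row lasts 1/10 s, in which the tool goes at most 50 mm and 8.59 degrees, less where a joint would pass 70% of its speed; a pose out of reach is approached as far as the arm can. A call with a gripper value outside its range is refused whole. The fingers move at their own pace and stop on an object; FORCE is the grip in N (left out, the last holds). Time passes only in rows, so rows that repeat a pose let the fingers close. It gives the time, the measured TCP pose, the force, the opening and the grip force at its end, in the units of the state.
- sensors.get_state(): the state, without advancing time (a new reading comes with each control period).
- cams.camera(name): name is "scene" or "top" or "wrist"; returns a dict with "image" (420x560x3 uint8, blue, green, red), "fov_y" (degrees; the focal length in pixels is half the picture's height over the tangent of half this angle, whatever the lens; pixels are square), "cx", "cy" (the principal point, pixels), "rvec" (rotation vector, rad) and "tvec" (3), from world to camera coordinates, as OpenCV has them. Camera axes: x right, y down, z forward; pixel columns grow to the right and rows downward; lengths in m; the calibration is good to about 2 mm. A picture is of the moment at which its call begins. There is no depth.
- r.sign_off(): hands the job in; it is judged then, once.
The state is a dict: "t": time; "joint_positions": joint angles; "dq": joint speeds; "tau": joint torques, N m; "eef_pos": TCP position; "tool_rot": TCP orientation; "force": force on the tool from outside, world axes, zero at the start; "ft_torque": the same for the moment, N m; "opening": finger opening in m; "gripper_force": force on a finger pad.
Only numpy, scipy, OpenCV 4.12 (cv2) and the standard library are available. Lean on these libraries where they do the work, as an engineer would, in place of code of your own. Each camera call takes 0.05 s, during which the arm holds its last target. There are 200 camera calls.

## Task

Slide the chopping board outward along the quartz slab, without lifting or tipping it, until the line scored across the board lies along the slab's edge and the board's scrap hole is wholly over the mouth of the steel bowl standing below. So far out the board would tip by itself: keep hold of its handle and finish while holding it there, flat on the slab. Leave the bowl and the things on the lazy susan where they are.

Things in the scene. Friction and masses are not known exactly. Their poses are not given: they have to be found in the camera images.
- slab: Raised quartz worktop, fixed: slab 360 mm (x) by 670 mm (y), 30 mm thick, on a white plinth, flat top 100 mm above the counter. Origin on the counter (z = 0) right below the middle of the edge that the board goes out over; +y points outward, square to that edge, x runs along it. The slab fills y -670 to 0, x -180 to +180 mm. Its place and yaw vary.
- slab_edge (a point): Middle of that outer edge, on the slab's top: 100 mm above the slab's origin; axes as the slab.
- board: Wooden chopping board, 20 mm thick, loose on the slab, 0.5 to 0.9 kg. Origin on its underside below the middle of the scored line; +y to its outer end (with the hole), z up. Cutting part: 180 mm wide (x), y -70 to +200 mm. Handle: y -70 to -185 mm. Centre of mass at about y = +37 mm: with the line at the slab's edge it tips outward unless the handle is held (some 2 N down suffices).
- board_line (a point): Middle of the thin dark line scored straight across the board, on its top: 20 mm above the board's origin. At the start it is 110 to 170 mm inside the slab's edge, up to 30 mm off the edge's middle, and the board is up to 0.2 rad askew.
- board_hole (a point): Centre of the scrap hole, level with the board's top: at y = +138 mm in the board. The hole is rectangular, 90 mm (x) by 60 mm (y), right through the board.
- board_grip (a point): Middle of the straight handle, at half its thickness: x 0, y = -130 mm, z = 10 mm in the board. The handle is 34 mm wide (x -17 to +17 mm), 20 mm thick, lies flat on the slab and has a round end; free space on both sides for fingers.
- bowl: Open steel bowl, loose, 220 mm across the rim, mouth 214 mm, 75 mm high, standing on the lower counter outside the slab's edge; origin at the centre of its underside. Its centre is 130 to 146 mm outside the edge and up to 40 mm either way along it from the edge's middle; its rim is 25 mm below the slab's top.
- susan: White plastic lazy susan, 260 mm across, 25 mm high, on the slab's inner end, its centre some 525 mm inside the edge; the turntable turns easily. Origin at the centre of its underside. Not part of the job.
- jar: Brown glass jar with a screw lid, 68 mm across, 105 mm high, on the lazy susan; origin at the centre of its underside. Leave alone.
- tumbler: Steel tumbler, 72 mm across the rim, 100 mm high, on the lazy susan; origin at the centre of its underside. Leave alone.
- plate: Small ceramic plate, 94 mm across, 14 mm high, on the lazy susan; origin at the centre of its underside. Leave alone.
- container: Glass container with silicone seal and flip-top lid, about 78 by 64 mm and 73 mm high, on the lazy susan; origin at the centre of its underside. Leave alone.
Things that resemble listed ones, but are neither listed nor needed, are in the scene too. Of the things shaped like the bowl, the steel one is meant.

How it is judged (in metres and radians):
At the end, for the whole second after the job is handed in: Scored line within 8 mm of the slab's edge and square within 0.08 rad; hole's centre within 50 mm of the bowl's; board still, flat on the slab (0.04 rad, 5 mm), held by the fingers at the handle (over 1 N), not on the bowl; bowl and lazy susan things within 20 mm of their places (y of board_line in the frame of slab_edge between -0.008 and 0.008 m and angle between the y axis of board and the y axis of slab, either way round below 0.08 rad and horizontal distance between board_hole and bowl below 0.05 m and z of board in the frame of slab_edge below 0.005 m and angle between board's own z axis and vertical below 0.04 rad and linear speed of board below 0.01 m/s and contact force between each of the fingers, slab and board above 1 N and distance between the grasp point and board_grip below 0.07 m and contact force between bowl and board below 0.1 N and distance of each of bowl, jar, tumbler, plate, container from where it was at the start of the episode below 0.02 m and angle between bowl's own z axis and vertical below 0.05 rad); the arm keeps its last pose, push and grip.
It fails at once if the board tips (more than 0.1 rad) (angle between board's own z axis and vertical above 0.1 rad).
It fails at once if the board is lifted off the slab (more than 15 mm) (z of board in the frame of slab_edge above 0.015 m).
It fails at once if the bowl is knocked (shifted more than 20 mm) (distance of bowl from where it was at the start of the episode above 0.02 m).
It fails at once if something on the lazy susan is disturbed (shifted more than 20 mm) (distance of any of jar, tumbler, plate, container from where it was at the start of the episode above 0.02 m).
It also fails if it takes over 35 s, if anything falls off the work surface, if the arm or the gripper's body presses on something with over 40 N, if the wrist force passes 120 N, or if a joint passes its speed limit or range.

## Working session

There is one attempt and no reset: what is moved stays moved. The work goes in short steps, Python scripts to look and compute and a shell command to move; the robot and the scene stay as the last step left them, time stands still between calls to the robot, and variables do not carry over. Pictures are saved under pics/ and viewed, at most 10 in all, crops included, and the job is handed in when it is done.

```bash
mkdir -p pics
cat > h.py <<'E'
import numpy as np, cv2
from plant import sensors, cams, r
def load(n):
    c=cams.camera(n); return c
def ray(c,uv,z):
    f=c["image"].shape[0]/2/np.tan(np.radians(c["fov_y"])/2)
    R=cv2.Rodrigues(np.array(c["rvec"],float))[0]; t=np.array(c["tvec"],float).ravel()
    o=-R.T@t
    uv=np.atleast_2d(uv).astype(float)
    d=np.c_[(uv[:,0]-c["cx"])/f,(uv[:,1]-c["cy"])/f,np.ones(len(uv))]@R
    return o+d*((z-o[2])/d[:,2])[:,None]
E
python3 - <<'E'
from h import *
import pickle
D={}
for n in ["scene","top","wrist"]:
    c=load(n); D[n]=c; cv2.imwrite(f"pics/{n}0.png",c["image"])
    R=cv2.Rodrigues(np.array(c["rvec"],float))[0]; print(n,c["fov_y"],c["cx"],c["cy"],-R.T@np.array(c["tvec"]).ravel(),R[2], [k for k in c])
pickle.dump(D,open("d0.pkl","wb"))
print(sensors.get_state())
E
```

```text
scene 45.99340500909783 277.39160273049083 208.9683696048219 [1.44844088 0.17508044 1.11943432] [-0.68704208 -0.06346136 -0.72384103] ['image', 'fov_y', 'cx', 'cy', 'rvec', 'tvec']
top 53.09190797120166 281.0862266422432 209.53997279689557 [0.3775822  0.07496758 1.46575963] [ 0.07387995  0.00784415 -0.99723629] ['image', 'fov_y', 'cx', 'cy', 'rvec', 'tvec']
wrist 62.33332351241958 278.83838315985594 205.89519370987554 [ 0.21098994 -0.54024144  0.3726897 ] [-0.30832656 -0.0697673  -0.94871875] ['image', 'fov_y', 'cx', 'cy', 'rvec', 'tvec']
{'t': 0.15, 'joint_positions': array([-8.87556715e+01,  9.10277437e+00,  9.15555501e+01,  2.59185631e-04,
        7.94246662e+01, -1.20395458e+01]), 'dq': array([ 3.71631801e-02, -1.14482086e-01, -2.30179182e-01, -2.14326635e-05,
        1.19913416e-02,  1.09172343e-02]), 'tau': array([-7.44066892e-04, -3.96377921e+01, -3.31785357e+01, -2.51954716e-04,
        5.44493145e-03, -1.43888587e-05]), 'eef_pos': array([ 0.13207523, -0.55916523,  0.24455902]), 'tool_rot': array([-1.79918888e+02, -1.75598777e-02,  1.32838141e+01]), 'force': array([-0.21460986,  0.02961192,  0.29222326]), 'ft_torque': array([-0.01509319, -0.04629874, -0.03794092]), 'gripper_force': 0.0, 'opening': 0.08565800994788256}
```

View pics/top0.png

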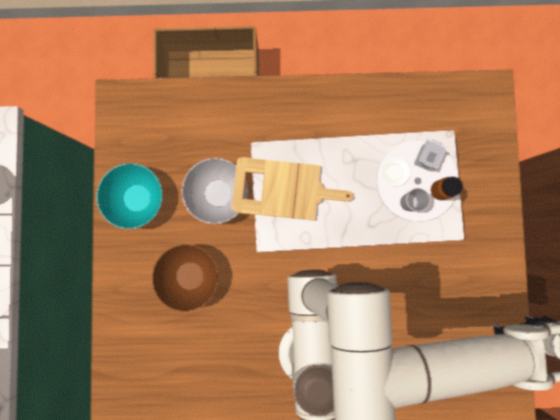

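View pics/scene0.png

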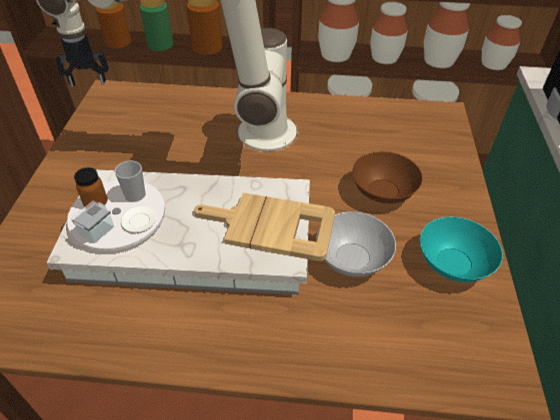

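The bowl-shaped things in the top view are teal at (130,196), brown at (186,277) and grey metal at (213,190). The grey one is the steel bowl: it stands just outside the slab's edge, next to the board. The board's handle runs to (352,196). The slab's outer edge runs from about (251,142) to (257,251). Next I'll enlarge this area to confirm and measure.

```bash
cat > seg.py <<'E'
from h import *
def segs(c):
    im=c["image"]; hsv=cv2.cvtColor(im,cv2.COLOR_BGR2HSV); return im,hsv
E
python3 - <<'E'
from h import *
import pickle
D=pickle.load(open("d0.pkl","rb")); c=D["top"]; im=c["image"]
crop=cv2.resize(im[120:265,160:360],None,fx=4,fy=4,interpolation=cv2.INTER_CUBIC)
cv2.imwrite("pics/crop0.png",crop)
hsv=cv2.cvtColor(im,cv2.COLOR_BGR2HSV)
for p in [(300,160),(280,190),(213,190),(200,200),(340,196),(120,120),(254,172),(320,186),(195,165)]: print(p,hsv[p[1],p[0]])
def P(n,uv,z): print(n,ray(c,uv,z).round(4).tolist())
P("slab corners",[(251,142),(257,251),(455,130),(464,240)],.1)
P("bowl",[(213,190)],.075)
P("handle end",[(353,196)],.12)
E
```

```text
(300, 160) [ 13  20 238]
(280, 190) [ 20 111 245]
(213, 190) [  0   7 226]
(200, 200) [  4  11 161]
(340, 196) [ 18 123 230]
(120, 120) [ 13 159 186]
(254, 172) [ 15  91 218]
(320, 186) [ 17 122 227]
(195, 165) [ 11  46 167]
slab corners [[0.7042, 0.1806, 0.1], [0.3458, 0.1662, 0.1], [0.7298, -0.4917, 0.1], [0.3684, -0.5027, 0.1]]
bowl [[0.5505, 0.3116, 0.075]]
handle end [[0.5163, -0.1463, 0.12]]
```

View pics/crop0.png

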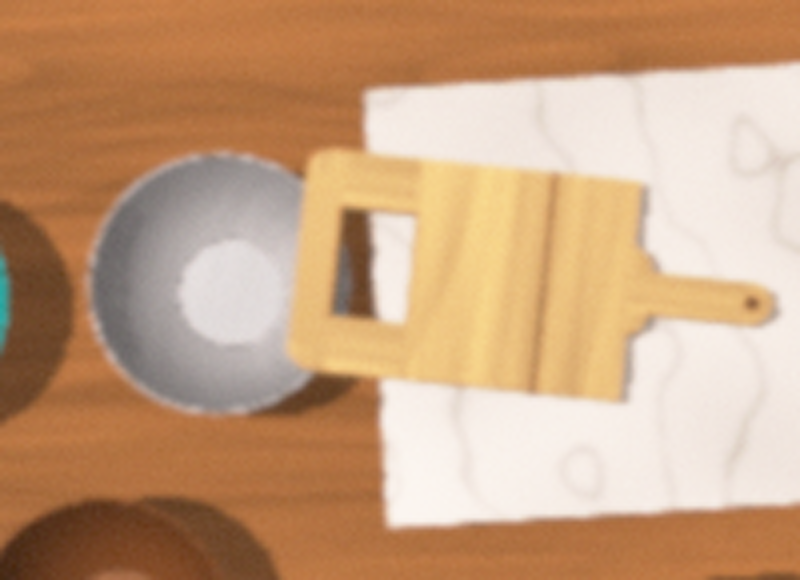

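The crop confirms it: the steel bowl's rim is centred near crop (220,283). The board's line runs from (553,175) to (537,390), the handle to (772,302), and the hole is about (335–415, 210–325). Now I'll take precise fits.

```bash
cat > meas.py <<'E'
from h import *
def fitline(p):
    vx,vy,x,y=cv2.fitLine(np.float32(p),cv2.DIST_HUBER,0,1e-3,1e-3).ravel(); return np.array([x,y]),np.array([vx,vy])
def slab(c):
    im=c["image"]; hsv=cv2.cvtColor(im,cv2.COLOR_BGR2HSV).astype(int)
    m=((hsv[...,1]<60)&(hsv[...,2]>185))
    def cross(prof_pts):  # boundary on saturation, subpixel
        pass
    S=cv2.GaussianBlur(hsv[...,1].astype(np.float32),(3,3),0)
    up=[];lo=[];ed=[]
    for u in range(270,445,4):
        for (a,b,L) in [(120,150,up),(255,228,lo)]:
            st=1 if b>a else -1
            for v in range(a,b,st):
                if S[v,u]>90>=S[v+st,u]: L.append((u,v+st*(S[v,u]-90)/(S[v,u]-S[v+st,u]))); break
    for v in list(range(146,156))+list(range(222,249)):
        for u in range(242,266):
            if S[v,u]>90>=S[v,u+1]: ed.append((u+(S[v,u]-90)/(S[v,u]-S[v,u+1]),v)); break
    W=[ray(c,np.array(x),.1)[:,:2] for x in (up,lo,ed)]
    return W
E
python3 - <<'E'
from meas import *
import pickle
c=pickle.load(open("d0.pkl","rb"))["top"]; im=c["image"]
up,lo,ed=slab(c)
for n,w in zip(("up","lo","ed"),(up,lo,ed)):
    p,d=fitline(w); nn=np.array([-d[1],d[0]]); res=(w-p)@nn
    print(n,len(w),p.round(4),np.degrees(np.arctan2(d[1],d[0])).round(2),res.std().round(4))
(pu,du),(pl,dl),(pe,de)=map(fitline,(up,lo,ed))
yd=du+dl*np.sign(du@dl); yd/=np.linalg.norm(yd); yd*=np.sign(yd[1]); xd=np.array([yd[1],-yd[0]])
print("width",(pu-pl)@xd)
mid=(pu@xd+pl@xd)/2; e=pe@yd; E=mid*xd+e*yd
print("edge mid",E,"yaw",np.degrees(np.arctan2(yd[1],yd[0]))-90)
# board
hsv=cv2.cvtColor(im,cv2.COLOR_BGR2HSV)
m=cv2.inRange(hsv,(10,75,150),(28,255,255)); m[:,:262]=0; m[:,365:]=0; m[:148]=0; m[228:]=0
n,l,st,_=cv2.connectedComponentsWithStats(m); k=1+st[1:,4].argmax(); print("board comp",st[k])
ys,xs=np.where(l==k)
top=[];bot=[];hc=[];
for u in range(268,314):
    v=ys[xs==u]; top.append((u,v.min()-.5)); bot.append((u,v.max()+.5))
for u in range(326,349):
    v=ys[xs==u]; hc.append((u,v.mean()))
T,B,H=[ray(c,np.array(x),.12)[:,:2] for x in (top,bot,hc)]
(pt,dt),(pb,db),(ph,dh)=map(fitline,(T,B,H))
for n,d in (("t",dt),("b",db),("h",dh)): print(n,np.degrees(np.arctan2(d[1],d[0]))%180-90)
by=dt*np.sign(dt[1])+db*np.sign(db[1]); by/=np.linalg.norm(by); bx=np.array([by[1],-by[0]])
print("bw",(pt-pb)@bx,"center off",(pt@bx+pb@bx)/2,"handle off",ph@bx)
# line
g=cv2.GaussianBlur(cv2.cvtColor(im,cv2.COLOR_BGR2GRAY),(3,3),0).astype(float); L=[]
for v in range(168,214):
    uu=np.arange(290,303); w=np.clip(np.percentile(g[v,uu],70)-12-g[v,uu],0,None)
    if w.sum()>5: L.append(((w*uu).sum()/w.sum(),v))
Lw=ray(c,np.array(L),.12)[:,:2]; p,d=fitline(Lw)
print("line",len(L),p,np.degrees(np.arctan2(d[1],d[0])),((Lw-p)@np.array([-d[1],d[0]])).std())
bo=(pt@bx+pb@bx)/2; O=bo*bx+(p@by)*by
g_=O-.13*by
end=ray(c,[(xs.max()+.5,ys[xs==xs.max()].mean())],.115)[0,:2]
print("origin",O,"grip",g_,"end y",(end-O)@by,"board yaw",np.degrees(np.arctan2(by[1],by[0]))-90)
print("in slab",(O-E)@xd,(O-E)@yd)
# bowl rim
b=cv2.inRange(hsv,(0,0,60),(180,75,255)); b[:,:170]=0;b[:,250:]=0;b[:150]=0;b[230:]=0
cn=max(cv2.findContours(b,cv2.RETR_EXTERNAL,cv2.CHAIN_APPROX_NONE)[0],key=cv2.contourArea)[:,0]
cn=cn[(cn[:,0]<228)]; W=ray(c,cn,.075)[:,:2]
A=np.c_[2*W,np.ones(len(W))]; s=np.linalg.lstsq(A,(W**2).sum(1),rcond=None)[0]
print("bowl",s[:2],"r",np.sqrt(s[2]+s[:2]@s[:2]),"slab",(s[:2]-E)@xd,(s[:2]-E)@yd)
np.savez("m.npz",E=E,xd=xd,yd=yd,bowl=s[:2])
E
```

```text
up 44 [ 0.7165 -0.0959] -87.72 0.0003
lo 44 [ 0.3557 -0.154 ] -87.7 0.0004
ed 37 [0.5259 0.177 ] 2.24 0.0005
width 0.36288655
edge mid [0.52400583 0.17694283] yaw 2.2943954
board comp [ 262  160   91   60 3472]
t -7.467186
b -6.613983
h -6.9953613
bw 0.17854089 center off 0.5302589 handle off 0.5296739
line 46 [0.5450173  0.03751628] -7.710331 0.0001439353188060739
origin [0.5390127  0.03825788] grip [ 0.52307826 -0.09076186] end y -0.18511048530398022 board yaw -7.0405807
in slab 0.009442674 -0.13917455
bowl [0.54929386 0.30699023] r 0.10784064062111255 slab 0.030474095322742603 0.1289307624583504
```

Sizes check out: the slab measures 363 mm (360), the board 178.5 (180), the handle end −185 (−185), the rim radius 108 (110) and the line 139 mm inside the edge. The board's yaw is about −7.4° and the slab's is +2.3°. I'll go above the handle, then take a wrist look.

```bash
python3 -m jog '[[[0,0,45,0,0],[0,0,85,0,0],[30,40,85,8,0],[60,75,85,16,0],[90,110,85,24,0],[120,145,85,32,0],[150,180,85,40,0],[180,216,85,48,0]]]'
python3 -m jog '[[[30,36,0,8,0],[60,72,0,15,0],[90,108,0,21,0],[120,144,0,21,0],[150,180,0,21,0],[180,216,0,21,0],[210,253,0,21,0],[210,253,-90,21,0]]]'
python3 -m jog '[[[0,0,0,0,0],[0,0,0,0,0],[0,0,0,0,0]]]'
python3 - <<'E'
from h import *
c=load("wrist"); cv2.imwrite("pics/w1.png",c["image"])
import pickle; pickle.dump(c,open("w1.pkl","wb"))
E
```

```text
t: 0.95
eef_pos: [0.3128, -0.342, 0.3301]
tool_rot: [-180.0, -0.0, 61.6]
force: [0.6, 0.3, 0.3]
opening: 0.0853
gripper_force: 0.0
t: 1.75
eef_pos: [0.5283, -0.0878, 0.2869]
tool_rot: [179.1, 0.1, 82.6]
force: [-0.3, -2.1, -0.4]
opening: 0.0855
gripper_force: 0.0
t: 2.05
eef_pos: [0.5229, -0.0918, 0.2829]
tool_rot: [179.8, 0.1, 82.2]
force: [0.3, -0.5, -0.2]
opening: 0.0852
gripper_force: 0.0
```

View pics/w1.png

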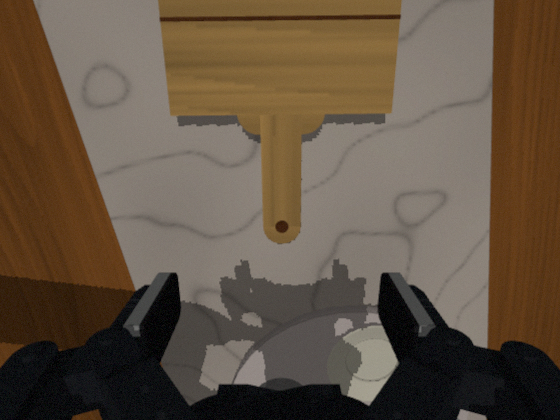

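The wrist view shows the handle between the fingers: centreline at u≈281, end at (282,243), line at v≈18. Now I'll cross-check it with this second view.

Run:
```python
from meas import *
import pickle
c=pickle.load(open("w1.pkl","rb")); im=c["image"]; h=cv2.cvtColor(im,cv2.COLOR_BGR2HSV)
m=cv2.inRange(h,(10,80,70),(28,255,255)); hc=[]
for v in range(150,216):
    u=np.where(m[v,230:330])[0]+230; hc.append((u.mean(),v))
H=ray(c,np.array(hc),.12)[:,:2]; p,d=fitline(H); d=d*np.sign(d[1])
col=m[:,281]; end=np.where(col[150:])[0].max()+150.5
e=ray(c,[(282,end)],.12)[0,:2]
u=np.arange(185,376,5); g=cv2.cvtColor(im,cv2.COLOR_BGR2GRAY); L=ray(c,np.c_[u,[5+g[5:30,x].argmin() for x in u]],.12)[:,:2]; q,ld=fitline(L)
print("end",end,e,"yaw h",np.degrees(np.arctan2(d[1],d[0]))-90,"line",np.degrees(np.arctan2(ld[1],ld[0])))
by=d; O=p+((q-p)@by)*by; print("O",O,"grip",O-.13*by,"end->line",(e-O)@by)
z=np.load("m.npz"); T=z["E"]+.025*z["xd"]; print("target O",T,"target grip",T-.13*z["yd"])
```

```text
end 243.5 [ 0.51888136 -0.14327383] yaw h -6.9333878 line -7.129381
O [0.5408854 0.0399315] grip [ 0.5251924  -0.08911783] end->line -0.18452180279588432
target O [0.5489858  0.17794368] target grip [0.5541902 0.0480479]
```

```bash
python3 -m jog '[[[2,2,-40,0.7,0],[2,2,-80,0.7,0],[2,2,-115,0.7,0],[2,2,-140,0.7,0],[2,2,-150,0.7,0],[2,2,-150,0.7,0],[2,2,-150,0.7,0],[2,2,-150,0.7,0]]]' 50
```

```text
t: 2.9
eef_pos: [0.5256, -0.0894, 0.1327]
tool_rot: [179.8, 0.1, 83.0]
force: [0.1, 0.1, 0.2]
opening: 0.0855
gripper_force: 0.0
```

```bash
python3 -m jog '[[[0,0,-8,0,0],[0,0,-14,0,0],[0,0,-14,0,0.2],[0,0,-14,0,0.4],[0,0,-14,0,0.5],[0,0,-14,0,0.6],[0,0,-14,0,0.7],[0,0,-14,0,0.7]]]' 50
python3 -m jog '[[[0,0,0,0,1],[0,0,0,0,1],[0,0,0,0,1],[0,0,0,0,1],[0,0,0,0,1]]]' 60
```

```text
t: 3.7
eef_pos: [0.5248, -0.0888, 0.117]
tool_rot: [179.9, 0.0, 83.0]
force: [1.6, 0.6, 3.3]
opening: 0.0332
gripper_force: 51.3
t: 4.2
eef_pos: [0.5248, -0.0888, 0.117]
tool_rot: [179.9, 0.0, 83.0]
force: [1.6, 0.2, 5.4]
opening: 0.0326
gripper_force: 60.3
```

Gripped at 33 mm opening (handle 34). Now I'll slide and straighten in stages.

```bash
python3 -m jog '[[[1,4,0,0.5,1],[3,10,0,1.2,1],[5,18,0,2,1],[7,26,0,2.8,1],[9,34,0,3.6,1],[11,42,0,4.4,1],[12,48,0,5,1],[12,48,0,5,1]]]'
```

```text
t: 5.0
eef_pos: [0.5369, -0.0415, 0.1171]
tool_rot: [179.9, 0.1, 88.0]
force: [1.3, -3.3, 5.1]
opening: 0.0322
gripper_force: 60.3
```

```bash
python3 -m jog '[[[1,5,0,0.4,1],[3,15,0,1.2,1],[5,27,0,2,1],[8,39,0,2.8,1],[10,51,0,3.4,1],[12,63,0,4,1],[15,75,0,4.3,1],[15,75,0,4.3,1]]]'
python3 -m jog '[[[0,0,0,0,1],[0,0,0,0,1]]]'
python3 - <<'E'
from h import *
import pickle; D={n:load(n) for n in("top","wrist","scene")}; pickle.dump(D,open("d2.pkl","wb"))
a=cv2.resize(D["top"]["image"][120:265,160:360],(800,580),interpolation=cv2.INTER_CUBIC); cv2.imwrite("pics/t2.png",a)
cv2.imwrite("pics/w2.png",D["wrist"]["image"])
E
```

```text
t: 5.8
eef_pos: [0.5516, 0.0344, 0.117]
tool_rot: [179.9, 0.1, 92.4]
force: [0.6, -3.0, 6.4]
opening: 0.0326
gripper_force: 60.5
t: 6.0
eef_pos: [0.5516, 0.0344, 0.117]
tool_rot: [179.9, 0.0, 92.3]
force: [0.7, -0.3, 6.6]
opening: 0.0326
gripper_force: 60.4
```

View pics/t2.png

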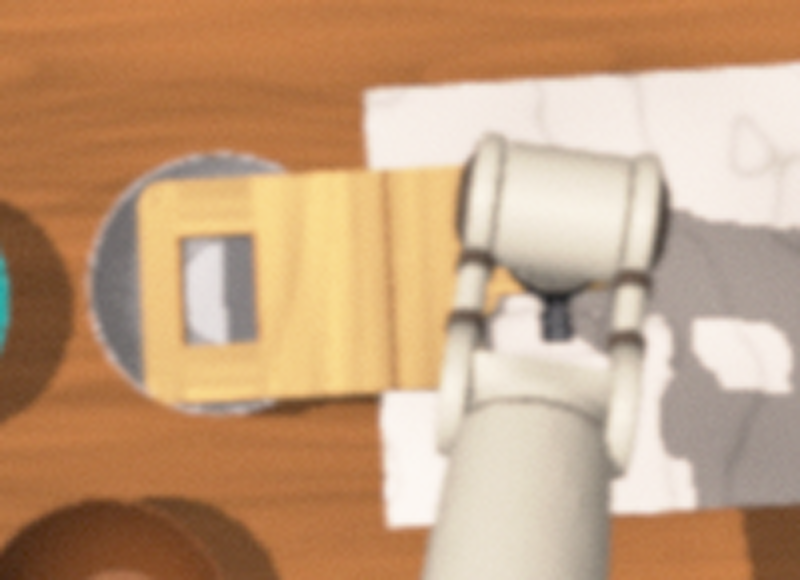

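View pics/w2.png

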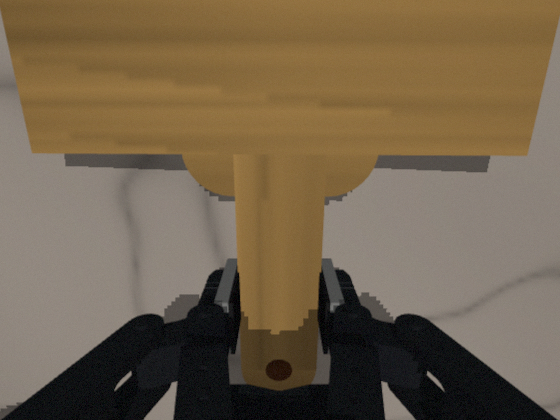

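The board is held with its line from crop (385,172) to (392,388), near the slab edge, and the hole at (182–257, 233–343) over the bowl. The fingers are seated on the handle. Now I'll measure the remaining gap in both the top and scene views.

```bash
cat > fin.py <<'E'
from meas import *
def check(c,z):
    im=c["image"]; g=cv2.GaussianBlur(cv2.cvtColor(im,cv2.COLOR_BGR2GRAY),(3,3),0).astype(float); L=[]
    for v in range(166,214):
        uu=np.arange(248,264); w=np.clip(np.percentile(g[v,uu],70)-15-g[v,uu],0,None)
        if w.sum()>5: L.append(((w*uu).sum()/w.sum(),v))
    W=ray(c,np.array(L),.12)[:,:2]; p,d=fitline(W); d*=np.sign(d[0])
    s=((W-p)@np.array([-d[1],d[0]])); k=abs(s)<.002; p,d=fitline(W[k]); d*=np.sign(d[0])
    E,xd,yd,b=z["E"],z["xd"],z["yd"],z["bowl"]
    print("line y",(p-E)@yd*1e3,"n",k.sum(),"dyaw",np.degrees(np.arctan2(d@yd,d@xd)))
    h=cv2.cvtColor(im,cv2.COLOR_BGR2HSV); m=cv2.inRange(h,(8,60,100),(30,255,255))
    m=255-m; m[:,:199]=0;m[:,230:]=0;m[:172]=0;m[211:]=0
    n,l,st,ce=cv2.connectedComponentsWithStats(m); k=1+st[1:,4].argmax()
    hc=ray(c,[(st[k,0]+st[k,2]/2-.5,st[k,1]+st[k,3]/2-.5)],.12)[0,:2]
    print("hole box",st[k],hc,"rel slab",(hc-E)@xd,(hc-E)@yd,"to bowl",np.linalg.norm(hc-b))
E
python3 - <<'E'
from fin import *
import pickle
D=pickle.load(open("d2.pkl","rb")); z=np.load("m.npz"); check(D["top"],z)
c=D["scene"]; im=c["image"]; cv2.imwrite("pics/s2.png",cv2.resize(im[160:310,190:390],(800,600),interpolation=cv2.INTER_CUBIC))
E
```

```text
line y -15.0581045 n 48 dyaw -0.79242235
hole box [206 179  18  27 441] [0.53828848 0.29917167] rel slab 0.01916453103827122 0.1215590606083576 to bowl 0.013499934456658329
```

View pics/s2.png

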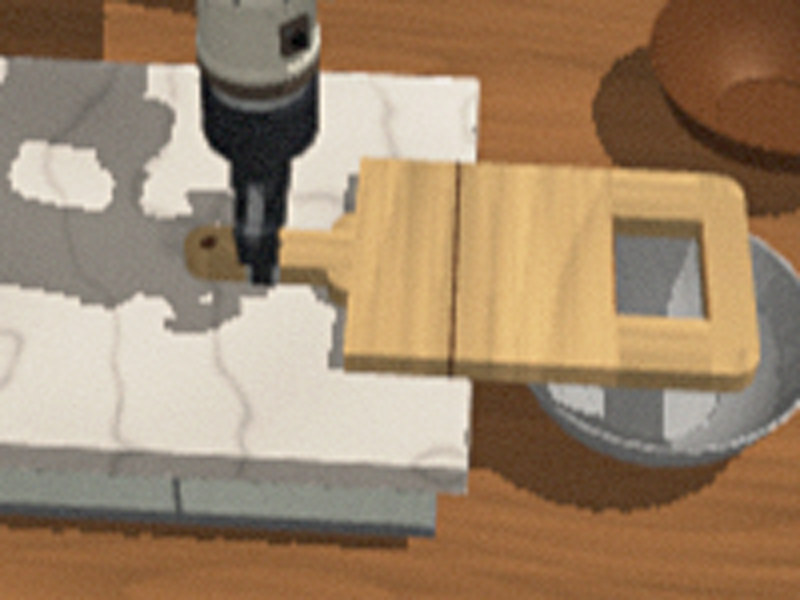

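The scene crop shows the line from (458,162) to (451,372) and the slab's top edge from (479,78) to (467,465). The line is a little inside the edge and the board lies flat. A quick ray check from this view:

Run:
```python
from h import *
import pickle
c=pickle.load(open("d2.pkl","rb"))["scene"]; z=np.load("m.npz")
f=lambda a:(np.array(a)+.5)/4-.5+np.array([190,160])
for n,p,h in(("edge",[(479,78),(468,465)],.1),("line",[(458,162),(451,365)],.12)):
    w=ray(c,f(p),h)[:,:2]; print(n,((w-z["E"])@z["xd"]).round(4),((w-z["E"])@z["yd"]).round(4))
```

```text
edge [-0.1776  0.1811] [-0.0004 -0.002 ]
line [-0.0674  0.1172] [-0.0147 -0.0151]
```

Both views agree: the line is about 14.5 mm inside the edge and the yaw is under 1° off.

```bash
python3 -m jog '[[[1,3,0,0.2,1],[2,7,0,0.4,1],[3.5,11,0,0.4,1],[4.5,14.5,0,0.4,1],[4.5,14.5,0,0.4,1],[4.5,14.5,-0.5,0.4,1],[4.5,14.5,-0.5,0.4,1]]]'
python3 - <<'E'
from fin import *
D={n:load(n) for n in("top","scene")}; z=np.load("m.npz"); check(D["top"],z)
c=D["scene"]; im=c["image"]; cv2.imwrite("pics/s3.png",cv2.resize(im[160:310,190:390],(800,600),interpolation=cv2.INTER_CUBIC))
import pickle; pickle.dump(D,open("d3.pkl","wb"))
E
```

```text
t: 6.85
eef_pos: [0.5558, 0.0472, 0.117]
tool_rot: [-180.0, 0.2, 92.8]
force: [-3.0, -6.0, 10.0]
opening: 0.0322
gripper_force: 61.0
line y -2.6998768 n 48 dyaw -0.27024812
hole box [202 179  18  27 436] [0.5385519  0.31209024] rel slab 0.01994492363570136 0.13445672817660978 to bowl 0.01189116276389955
```

View pics/s3.png

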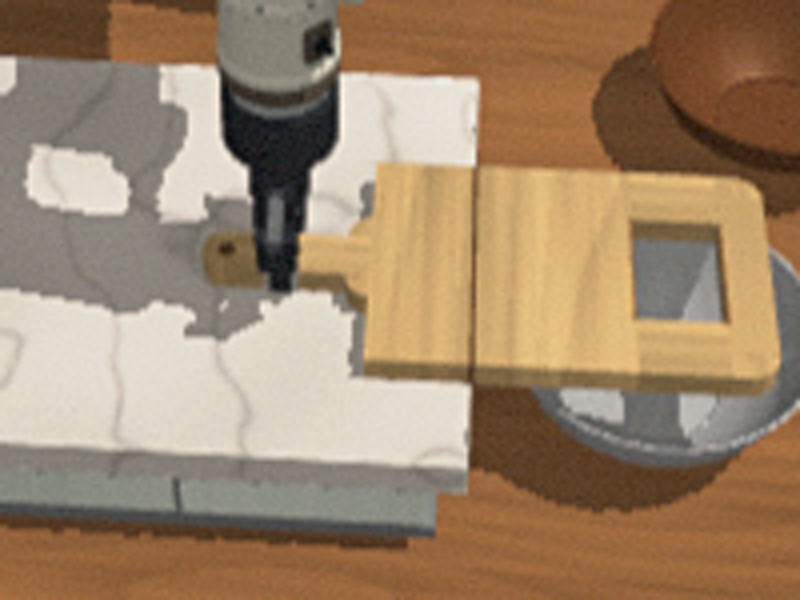

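The line now runs along the edge (crop 475,168 to 471,378), the hole is wholly over the mouth and the board is flat. One small nudge, a settle, a check, then I'll hand in.

```bash
python3 -m jog '[[[0,1.5,0,0.2,1],[0,1.5,0,0.2,1],[0,1.5,0,0.2,1],[0,1.5,0,0.2,1],[0,1.5,0,0.2,1]]]'
python3 - <<'E'
from fin import *
check(load("top"),np.load("m.npz")); print(sensors.get_state()["dq"].round(3))
E
```

```text
t: 7.45
eef_pos: [0.5561, 0.048, 0.117]
tool_rot: [180.0, 0.3, 92.9]
force: [-1.5, -8.4, 8.9]
opening: 0.0327
gripper_force: 60.8
line y -1.952304 n 48 dyaw -0.19934694
hole box [202 179  18  27 431] [0.5385519  0.31209024] rel slab 0.01994492363570136 0.13445672817660978 to bowl 0.01189116276389955
[-0.046 -0.114  0.019 -0.081 -0.035  0.018]
```

```bash
python3 -c "
from plant import r
print(r.sign_off())"
```

```text
the job is handed in; nothing more can be done
None
```

The job is handed in with the board held flat by its handle: by the last camera measurement the scored line is about 2 mm inside the slab's edge and 0.2° off square, and the hole's centre is about 12 mm from the steel bowl's.

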